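# Restock the roll-top sausage case on the market stall

## Robot

A 7-joint arm with a two-finger parallel gripper is mounted at the origin on the work surface. World frame = base frame: x ahead of the robot, y to its left, z up, the work surface at z = 0. Lengths are in m, angles in rad, forces in N, time in s.
With the tool pointing down it reaches from about 0.35 to 0.9 m from the base axis. Payload 8.1 kg.
Tool frame: the origin (TCP) lies where the fingers leave the gripper's body, on its centre line; the fingertips stand 66 mm ahead of it and the grasp point (between the pads) lies 47 mm ahead of it (arm.tip_reach is the distance from the TCP to the fingertips, in m); z points along the fingers, y is the direction in which the jaws open and shut (so a half turn about z gives the same grasp; the last joint's range is limited). The gripper opens to 92 mm and grips with 3 to 60 N. Pads are 19 mm wide; open, the fingers measure 130 mm over their backs; the gripper's body (75 mm by 190 mm) begins 47 mm behind the grasp point.
Start: joints at [-1.278, 0.434, 0.025, 1.573, -0.012, 1.134, -0.075], TCP at [0.241, 0.577, 0.292] pointing down, gripper open.
Joint ranges: [-2.62, 2.62], [-0.44, 2.09], [-1.27, 1.32], [0.08, 2.57], [-1.32, 4.46], [0.12, 2], [-2.74, 2.74]. Speed limits (rad/s): [2.22, 2.22, 3.01, 3.01, 3.14, 3.14, 3.14].

## Interface

Orientations are given as a rotation vector (axis times angle).
In Python, from cell import arm gives the robot as it stands.
- The arm moves only by the tool carry_out, never from a script. Its argument "plan" is a list of rows, each a list of 5 numbers: the shift along the world's x, y, z in cm, then the turn about the world's z in rad, then the finger opening in cm, from 0 to 9.18. In form: [[tx, ty, tz, spin, fingers], ...]. A call has 1 to 20 rows; each row is the pose to reach, as a shift and turn from the pose measured when the call began; what a row does not reach only later rows make up. A row lasts 1/10 s, in which the tool goes at most 50 mm and 8.59 degrees, less where a joint would pass 70% of its speed; a pose out of reach is approached as far as the arm can. A call with a gripper value outside its range is refused whole. The fingers move at their own pace and stop on an object; "squeeze" is the grip in N (left out, the last holds). Time passes only in rows, so rows that repeat a pose let the fingers close. It gives the time, the measured TCP pose, the force and the opening at its end, in the units of the state.
- arm.observe(): the state, without advancing time (a new reading comes with each control period).
- arm.get_image(name): name is "scene" or "top"; returns (picture, depth): 400x640x3 uint8, red, green, blue; 400x640 float32, m along the optical axis (not along the pixel's ray), 0 where there is no reading.
- arm.get_calibration(name): a dict with "intrinsics" (3x3 intrinsics, pixels), "D" ([k1, k2, p1, p2, k3] as OpenCV has them; the pictures are not rectified), "rvec" (rotation vector, rad) and "tvec" (3), from world to camera coordinates, as OpenCV has them. Camera axes: x right, y down, z forward; pixel columns grow to the right and rows downward; lengths in m; the calibration is good to about 2 mm. A picture is of the moment at which its call begins. get_calibration takes no time and is no camera call.
- arm.sign_off(): hands the job in, once; it reports no verdict.
The state is a dict: "clock": time; "joints": joint angles; "dq": joint speeds; "joint_efforts": joint torques, N m; "position": TCP position; "ee_rot": TCP orientation; "force": force on the tool from outside, world axes, zero at the start; "ft_torque": the same for the moment, N m; "width": opening from 0.0 (shut) to 1.0 (fully open).
Only numpy, scipy, OpenCV 4.12 (cv2) and the standard library are available. Lean on these libraries where they do the work, as an engineer would, in place of code of your own. Each camera call takes 0.05 s, during which the arm holds its last target. There are 200 camera calls.

## Task

Roll the cover of the display case right open, then take the grey and the dark red sausage out of the crate and lay each flat in the case's compartment that holds its own kind, on your side of the one already there. Then roll the cover fully shut again. Leave the sausages already in the case where they lie and do not disturb the other things on the counter.

Things in the scene. Friction and masses are not known exactly. Their poses are not given: they have to be found in the camera images.
- case: Fixed steel counter display case, 370 mm deep (x), 342 wide (y), 223 high; origin: centre of underside, on the table; its -x side faces the robot. Deck top at height 75; front wall x -185 to -177, up to 113. Side cheeks: inner faces y +-163, 8 thick, round tops up to 213. Fixed clear curved hood closes the rear: front edge at x = +42, height 203. A white roll cover shuts front and top.
- bay_left (a point): Where the new sausage's centre comes to lie in the case's left compartment: case x -95, y +81, z 97 mm (22 above the deck); axes as the case's. Compartments are 160 mm wide (y), parted by a white strip 6 mm thick, 30 tall at y = 0. Pairs of low ribs (5 mm high, 4 wide, 18 mm either side of the cradle's middle) cradle a sausage lying along y; a second cradle at case x +80, under the hood.
- bay_right (a point): The same point in the right compartment: case x -95, y -81, z 97 mm.
- cover (a joint): White slatted roll cover, 350 mm wide, outer radius 203. Angle in rad: 0 shut (lower edge at the front wall), 1.257 fully open. Runs on a circular track about an axis along the case's y, 20 mm above the case's origin; opening carries the red rail up from the front and over the top towards case +x. Stays where it is left; 2 to 6 N at the rail move it; plain end stops.
- grip_rail (a point): Middle of the cover's red grip rail: a fin 160 mm long along case y, 10 thick, standing out radially from radius 203 to 240 mm from the track's axis. This point: in the fin's mid-plane, radius 220, case y = 0. Shut, it lies 44 degrees above horizontal on the robot's side of the axis; fully open, at 116 degrees. Can be pushed from either side.
- crate: Fixed red plastic crate, 310 mm (x) by 240 mm (y), 70 mm high, wall and floor 6 mm, open above; origin: centre of its underside. The two new sausages lie in it along its y, on low ribs (5 mm high), at x = -65 and +65 mm of the crate.
- new_grey_center (a point): Centre of the grey sausage in the crate: 130 mm long, 44 mm diameter, round ends, rigid, about 0.22 kg. y axis along its length. Its centre is 22 mm above what it lies on.
- new_red_center (a point): Centre of the dark red sausage in the crate: 130 mm long, 44 mm diameter, round ends, rigid, about 0.22 kg. y axis along its length.
- new_grey: The same grey sausage; origin on its surface, 22 mm from the centre.
- new_red: The same dark red sausage; origin on its surface, 22 mm from the centre.
- old_grey_center (a point): Centre of the grey sausage already in the case, in the rear cradle of one of its compartments: 130 mm long, 44 mm diameter, round ends, rigid, about 0.22 kg. y axis along its length (the case's y). Which compartment varies.
- old_red_center (a point): Centre of the dark red sausage already in the case, in the rear cradle of the other compartment: 130 mm long, 44 mm diameter, round ends, rigid, about 0.22 kg. y axis along its length.
- mustard: Bystander: yellow mustard bottle with red cap, 56 mm diameter, 170 mm tall, origin at its underside.
- pickles: Bystander: green glass jar, 72 mm diameter, 100 mm tall, origin at its underside.
- mug: Bystander: white mug, 76 mm diameter, 90 mm tall, origin at its underside.
- tin: Bystander: silver tin, 70 mm diameter, 80 mm tall, standing on the white scale, origin at its underside.
Not all that is in view belongs to the job. What is shaped like the new_red but blue is not meant. What is shaped like the new_grey but orange is not meant.

How it is judged:
By the outcome, as a careful person would: the job done as asked, in the order asked, and still so for the second after the job is handed in, with the robot touching nothing.
It also fails if it takes over 72 s, if anything falls off the work surface, if the arm or the gripper's body presses on something with over 40 N, if the wrist force passes 120 N, or if a joint passes its speed limit or range.

## Working session

There is one attempt and no reset: what is moved stays moved. The work goes in short steps, Python scripts to look and compute and a tool call to move; the robot and the scene stay as the last step left them, time stands still between calls to the robot, and variables do not carry over. Pictures are saved under pics/ and viewed, about 8 in all and at most 12, crops included, and the job is handed in when it is done.

Besides the shell and the picture viewer there is one more tool, called after "Call:" by a JSON object that holds its "fn" and its "kwargs", one argument or row to a line. carry_out: Moves the arm, as the interface text tells. Its arguments: {"type":"object","properties":{"plan":{"type":"array"},"squeeze":{"type":"number"}},"required":["plan"]}

```bash
mkdir -p pics; ls; cat > h.py <<'E'
import numpy as np, cv2
from cell import arm
def cal(n):
    c=arm.get_calibration(n); K=np.array(c["intrinsics"],float);D=np.array(c["D"],float)
    R=cv2.Rodrigues(np.array(c["rvec"],float))[0]; t=np.array(c["tvec"],float).reshape(3)
    return K,D,R,t
def world(n,depth):
    K,D,R,t=cal(n); h,w=depth.shape
    u,v=np.meshgrid(np.arange(w),np.arange(h))
    p=cv2.undistortPoints(np.stack([u,v],-1).reshape(-1,1,2).astype(np.float64),K,D).reshape(h,w,2)
    X=np.dstack([p[...,0]*depth,p[...,1]*depth,depth])
    return (X-t)@R
def proj(n,P):
    K,D,R,t=cal(n); return cv2.projectPoints(np.array(P,float).reshape(-1,1,3),cv2.Rodrigues(R)[0],t,K,D)[0].reshape(-1,2)
def ray(n,uv,z):
    K,D,R,t=cal(n)
    p=cv2.undistortPoints(np.array(uv,float).reshape(-1,1,2),K,D).reshape(-1,2)
    d=np.c_[p,np.ones(len(p))]@R; o=-t@R
    return o+d*((z-o[2])/d[:,2])[:,None]
def snap(n,tag):
    im,d=arm.get_image(n); cv2.imwrite(f"pics/{n}_{tag}.png",im[...,::-1]); np.savez(f"pics/{n}_{tag}.npz",im=im,d=d); return im,d
E
python3 - <<'E'
from h import *
for n in("scene","top"):
    im,d=snap(n,"0"); K,D,R,t=cal(n); print(n,-t@R,R[2])
print(arm.observe())
E
```

```text
pics
scene [ 1.08541741 -0.20041545  0.97268069] [-0.54069975  0.09198596 -0.83617126]
top [ 0.46549355 -0.11938144  1.42079015] [ 0.04877246 -0.00393624 -0.99880216]
{'clock': 0.1, 'joints': array([-1.2775921 ,  0.43516924,  0.02495894,  1.57395554, -0.01158871,
        1.13401704, -0.0750594 ]), 'dq': array([-0.00116703, -0.00237921, -0.00044741, -0.00262666,  0.0014688 ,
        0.00248906, -0.00180155]), 'joint_efforts': array([ 4.00376797e-03, -6.69122815e+01,  9.88434814e-01, -3.15147972e+01,
       -6.05082745e-02,  3.74116504e-02,  9.82210486e-05]), 'position': array([0.2408697 , 0.57634334, 0.29153289]), 'ee_rot': array([-6.17664416e-01, -3.08012630e+00,  2.19413395e-03]), 'force': array([-0.19919363,  0.07338578, -0.54061399]), 'ft_torque': array([-0.00722985,  0.05590988,  0.01786876]), 'width': 0.9989501217318013}
```

View pics/scene_0.png

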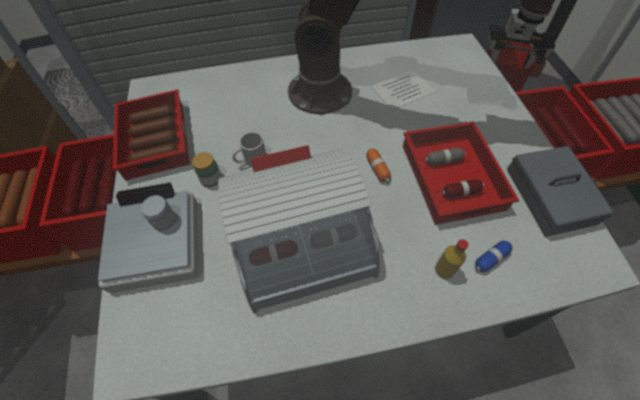

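View pics/top_0.png

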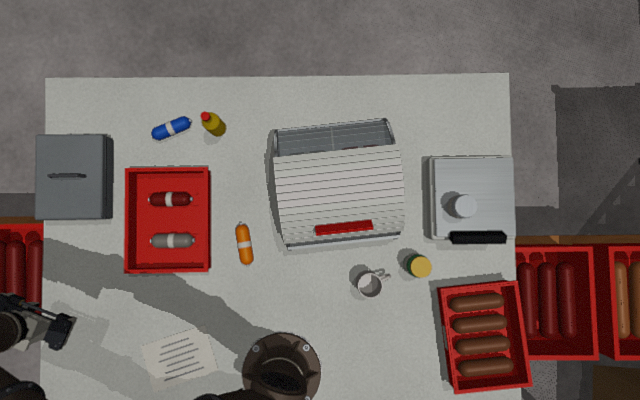

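The scene view (from the far side) shows the old red sausage at about (273,252), in the -y (right) compartment. The old grey is at about (333,235), in the left one. In the top view the crate is at (168,220), with red at (171,199) and grey at (172,240), and the rail is at (343,227). Now I'll measure.

```bash
cat > m.py <<'E'
from h import *
from scipy.optimize import least_squares
def load(n,t): z=np.load(f"pics/{n}_{t}.npz"); return z["im"],z["d"]
im,d=load("top","0"); W=world("top",d)
hsv=cv2.cvtColor(im,cv2.COLOR_RGB2HSV)
red=((hsv[...,0]<8)|(hsv[...,0]>172))&(hsv[...,1]>150)&(hsv[...,2]>60)
vv,uu=np.mgrid[:400,:640]
ok=d>0
print("table z",np.median(W[100:120,60:140,2]))
# rail
m=red&(uu>300)&(uu<385)&(vv>205)&(vv<245)&ok
P=W[m]; print("rail pts",m.sum(),P.mean(0),P.min(0),P.max(0))
c=np.argwhere(m)[:,::-1].astype(np.float32); r=cv2.minAreaRect(c); print(r)
# cover: cylinder fit with radius .203, axis z=.02
m=(uu>288)&(uu<390)&(vv>160)&(vv<205)&ok
Q=W[m]
def f(p): # axis passing (x0) at y=-.12, yaw a ; x_case=(x-x0)cos a+(y+.12) sin a
    xc=(Q[:,0]-p[0])*np.cos(p[1])+(Q[:,1]+.12)*np.sin(p[1]); return np.hypot(xc,Q[:,2]-.02)-.203
s=least_squares(f,[.5,0],loss="soft_l1",f_scale=.002); print("cyl",s.x,np.std(f(s.x)))
def f3(p):
    xc=(Q[:,0]-p[0])*np.cos(p[1])+(Q[:,1]+.12)*np.sin(p[1]); return np.hypot(xc,Q[:,2]-p[2])-.203
print("cyl free z",least_squares(f3,[.5,0,.02],loss="soft_l1",f_scale=.002).x)
# cover width: points with height .15-.24 in case region
a=s.x[1]; 
reg=(uu>255)&(uu<415)&(vv>110)&(vv<255)&ok
X=W[reg]; e=np.array([-np.sin(a),np.cos(a)]); ex=np.array([np.cos(a),np.sin(a)])
xc=(X[:,:2]-[s.x[0],-.12])@ex; yc=(X[:,:2]-[s.x[0],-.12])@e
k=(np.abs(np.hypot(xc,X[:,2]-.02)-.203)<.006)&(xc<.03)
print("cover y range (rel)",np.percentile(yc[k],[0,.5,1,99,99.5,100]),"y mid",np.percentile(yc[k],[.5,99.5]).mean())
pr=(P[:,:2]-[s.x[0],-.12]); print("rail rel x,y",(pr@ex).mean(),np.percentile(pr@e,[1,50,99]),"z",np.percentile(P[:,2],[5,50,95]))
# crate via rim
m=(red&(uu>115)&(uu<220)&(vv>155)&(vv<280)).astype(np.uint8)
cs=max(cv2.findContours(m,cv2.RETR_EXTERNAL,cv2.CHAIN_APPROX_NONE)[0],key=cv2.contourArea)
w=ray("top",cs.reshape(-1,2),.07)[:,:2]; print("crate",cv2.minAreaRect((w*1000).astype(np.float32)))
# sausages: by height within crate
z=W[...,2]; m=(uu>132)&(uu<204)&(vv>175)&(vv<262)&ok&(z>.030)&(z<.06)
n,l,st,ce=cv2.connectedComponentsWithStats(m.astype(np.uint8))
for i in range(1,n):
    if st[i,4]>100:
        w=ray("top",np.argwhere(l==i)[:,::-1],.03)[:,:2]; print("saus",st[i],W[l==i].mean(0),W[l==i][:,2].max(),cv2.minAreaRect((w*1000).astype(np.float32)), im[l==i].mean(0))
# bystanders: anything around
for nm,(u,v) in dict(mustard=(213,124),mug=(369,284),pick=(419,266),tin=(465,205),orange=(244,244)).items():
    print(nm,W[v,u])
E
python3 m.py
```

```text
table z -0.001032799250758571
rail pts 559 [ 0.45347468 -0.19222304  0.20112001] [ 0.433211   -0.27099559  0.18242147] [ 0.47276896 -0.11340076  0.21689186]
((343.5243835449219, 227.21954345703125), (9.82840633392334, 57.09309768676758), 83.6598129272461)
cyl [0.58516832 0.11291356] 0.026696191329405664
cyl free z [0.58302636 0.09777573 0.01846472]
cover y range (rel) [-0.29020049 -0.25178669 -0.23217131  0.11413473  0.11732774  0.18936163] y mid -0.06722947408774901
rail rel x,y -0.13899266928876416 [-0.13396295 -0.0567989   0.0201966 ] z [0.18674515 0.20290415 0.21230163]
crate ((483.931640625, 337.48565673828125), (321.4049987792969, 257.85430908203125), 0.5766382813453674)
saus [148 192  45  14 547] [0.54915472 0.33763702 0.04342701] 0.055635111247493124 ((550.0914916992188, 341.7207946777344), (136.909423828125, 40.96831130981445), 89.1918716430664) [89.54296161 39.42230347 36.2559415 ]
saus [150 233  44  14 533] [0.42113697 0.3312489  0.04395759] 0.054447113837055784 ((421.49090576171875, 336.5872497558594), (133.35751342773438, 40.569087982177734), 89.08649444580078) [100.03939962  94.48030019  88.25515947]
mustard [0.76569222 0.18679    0.11415109]
mug [ 0.27052852 -0.28171638  0.00700941]
pick [ 0.33409789 -0.42162798  0.09568636]
tin [ 0.51201653 -0.54338515  0.15672439]
orange [0.40433102 0.10900847 0.04121177]
```

```bash
cat > m2.py <<'E'
from h import *
from scipy.optimize import least_squares
import sys
tag=sys.argv[1]
A=[]
for n,b in (("top",(285,395,150,212)),("scene",(225,362,170,228))):
    z=np.load(f"pics/{n}_{tag}.npz"); W=world(n,z["d"]); S=W[b[2]:b[3],b[0]:b[1]].reshape(-1,3); dd=z["d"][b[2]:b[3],b[0]:b[1]].ravel()
    hsv=cv2.cvtColor(z["im"],cv2.COLOR_RGB2HSV)[b[2]:b[3],b[0]:b[1]].reshape(-1,3)
    Q=S[(dd>0)&(S[:,2]>.15)&(hsv[:,1]<90)]
    def f(p,Q=None):
        xc=(Q[:,0]-p[0])*np.cos(p[1])+(Q[:,1]+.19)*np.sin(p[1]); return np.hypot(xc,Q[:,2]-.02)-.203
    p=[.59,.1]
    for i in range(6):
        p=least_squares(f,p,kwargs=dict(Q=Q),loss="soft_l1",f_scale=.003).x; r=f(p,Q); Q=Q[np.abs(r-np.median(r))<max(.006,2*np.median(abs(r)))]
    print(n,"axis x at y=-.19, yaw",p,"std",np.std(f(p,Q)),len(Q))
    hs=cv2.cvtColor(z["im"],cv2.COLOR_RGB2HSV); vv,uu=np.mgrid[:400,:640]
    red=((hs[...,0]<8)|(hs[...,0]>172))&(hs[...,1]>140)&(hs[...,2]>50)&(z["d"]>0)
    bb=(300,385,205,245) if n=="top" else (245,318,140,175)
    m=red&(uu>bb[0])&(uu<bb[1])&(vv>bb[2])&(vv<bb[3]); m=cv2.erode(m.astype(np.uint8),np.ones((2,2)))>0
    P=W[m]; P=P[P[:,2]>.12]
    k=np.polyfit(P[:,1],P[:,0],1); k=np.polyfit(P[abs(P[:,0]-np.polyval(k,P[:,1]))<.015][:,1],P[abs(P[:,0]-np.polyval(k,P[:,1]))<.015][:,0],1)
    print("  rail yaw",-np.arctan(k[0]),"mean",P.mean(0),"y ext",np.percentile(P[:,1],[1,99]),"z",np.percentile(P[:,2],[5,95]))
    # rail silhouette ends via ray at z=.2
    r=ray(n,np.argwhere(m)[:,::-1],.2); print("  ray centre",np.array(cv2.minAreaRect((r[:,:2]*1000).astype(np.float32))[0]),cv2.minAreaRect((r[:,:2]*1000).astype(np.float32))[1:])
E
python3 m2.py 0
python3 - <<'E'
from h import *
from scipy.spatial.transform import Rotation as Ro
print(Ro.from_rotvec(arm.observe()['ee_rot']).as_matrix())
im=cv2.imread("pics/top_0.png")[100:280,240:430]; cv2.imwrite("pics/c0.png",cv2.resize(im,None,fx=4,fy=3.3))
E
```

```text
top axis x at y=-.19, yaw [0.59158897 0.1009657 ] std 0.0022688644848759777 6314
  rail yaw 0.09234903350732568 mean [ 0.45209908 -0.19374908  0.2028536 ] y ext [-0.26863578 -0.11882888] z [0.19026093 0.21243353]
  ray centre [ 452.17611694 -193.72097778] ((24.07103157043457, 154.8296661376953), 5.533026218414307)
scene axis x at y=-.19, yaw [0.58950253 0.10503988] std 0.0014135473736468051 6940
  rail yaw 0.032049433867884884 mean [ 0.44794805 -0.17661082  0.20654586] y ext [-0.20597339 -0.14724824] z [0.20496743 0.20812429]
  ray centre [ 442.49591064 -176.33813477] ((60.742286682128906, 0.0), 94.60912322998047)
[[-9.22682889e-01  3.85559479e-01 -4.17014212e-04]
 [ 3.85559681e-01  9.22681924e-01 -1.34107842e-03]
 [-1.32294020e-04 -1.39817397e-03 -9.99999014e-01]]
```

View pics/c0.png

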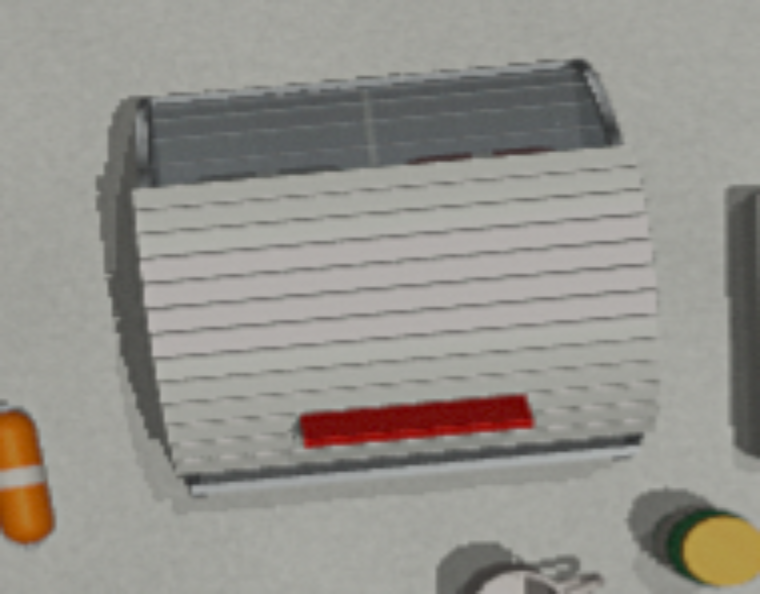

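The crop shows the cover already slightly open (about 0.15 rad), with the rail in crop at (415,421) and a grey gap at the front wall. The case origin works out at about (0.5895, -0.1795), yaw 0.102. I'll go to the front of the rail with the jaws shut and turned along the case's x.

Call:
{"fn": "carry_out", "kwargs": {
  "plan": [
    [2.5, -4.2, 1, -0.12, 0],
    [5, -8.4, 2, -0.24, 0],
    [7.5, -12.6, 3, -0.36, 0],
    [10, -16.8, 3.9, -0.48, 0],
    [12.5, -21, 3.9, -0.6, 0],
    [15, -25.2, 3.9, -0.72, 0],
    [17.5, -29.4, 3.9, -0.84, 0],
    [19, -33.6, 3.9, -0.96, 0],
    [20, -38, 3.9, -1.073, 0],
    [20, -42, 3.9, -1.073, 0],
    [20, -46, 3.9, -1.073, 0],
    [20, -50, 3.9, -1.073, 0],
    [19, -55, 3.9, -1.073, 0],
    [18, -60, 3.9, -1.073, 0],
    [17, -65, 3.9, -1.073, 0],
    [16, -70, 3.9, -1.073, 0],
    [15, -74, 3.9, -1.073, 0],
    [15, -77.6, 3.9, -1.073, 0],
    [15, -77.6, 3.9, -1.073, 0],
    [15, -77.6, 3.9, -1.073, 0]
  ]
}}

```text
clock: 2.1
position: [0.3905, -0.2001, 0.3303]
ee_rot: [-2.107, -2.328, 0.002]
force: [0.6, 0.6, 0.4]
width: 0.005
```

Call:
{"fn": "carry_out", "kwargs": {
  "plan": [
    [0, 0, -4, 0, 0],
    [0, 0, -8, 0, 0],
    [1.2, 0.1, -8, 0, 0],
    [2.3, 0.2, -7.7, 0, 0],
    [3.3, 0.3, -7.3, 0, 0],
    [4.1, 0.4, -6.8, 0, 0],
    [4.9, 0.5, -6.3, 0, 0],
    [5.7, 0.6, -5.8, 0, 0],
    [6.6, 0.7, -5.4, 0, 0],
    [7.5, 0.8, -4.9, 0, 0],
    [8.4, 0.9, -4.5, 0, 0],
    [9.4, 1.0, -4.1, 0, 0],
    [10.4, 1.1, -3.8, 0, 0],
    [11.4, 1.2, -3.5, 0, 0],
    [12.4, 1.3, -3.2, 0, 0],
    [13.3, 1.4, -3.0, 0, 0]
  ]
}}

```text
clock: 3.7
position: [0.5248, -0.1861, 0.302]
ee_rot: [2.107, 2.33, -0.001]
force: [-3.4, -0.9, 2.5]
width: 0.003
```

```bash
python3 - <<'E'
from h import *
im,d=snap("scene","1"); cv2.imwrite("pics/c1.png",cv2.resize(im[80:320,180:420,::-1],None,fx=2.4,fy=2.4)); print(arm.observe()['force'])
E
```

```text
[-1.3165642  -0.88102776  1.69609058]
```

View pics/c1.png

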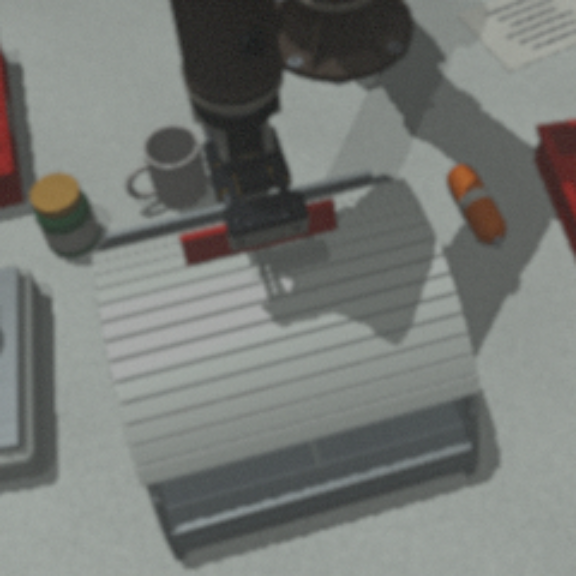

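The picture shows the gripper behind the rail (crop (260,230)), the cover moving up and the front gap widening. I'll continue over the top.

Call:
{"fn": "carry_out", "kwargs": {
  "plan": [
    [1, 0.1, 0.1, 0, 0],
    [2, 0.2, 0.1, 0, 0],
    [3.1, 0.3, 0.2, 0, 0],
    [4.2, 0.4, 0.2, 0, 0],
    [5.2, 0.5, 0.2, 0, 0],
    [6.1, 0.6, 0.1, 0, 0],
    [7.1, 0.7, 0.1, 0, 0],
    [8, 0.8, 0, 0, 0],
    [9, 0.9, -0.2, 0, 0],
    [9.9, 1.0, -0.4, 0, 0],
    [10.8, 1.1, -0.6, 0, 0],
    [11.6, 1.2, -0.9, 0, 0],
    [12.3, 1.3, -1.2, 0, 0],
    [13, 1.35, -1.5, 0, 0],
    [13.4, 1.4, -1.6, 0, 0]
  ]
}}

```text
clock: 5.25
position: [0.6608, -0.1713, 0.2853]
ee_rot: [2.105, 2.331, -0.001]
force: [-1.8, -0.6, -0.1]
width: 0.004
```

Call:
{"fn": "carry_out", "kwargs": {
  "plan": [
    [0.3, 0, -0.1, 0, 0],
    [0.5, 0.05, -0.2, 0, 0],
    [0.6, 0.05, -0.2, 0, 0]
  ]
}}

```text
clock: 5.55
position: [0.6667, -0.1707, 0.2831]
ee_rot: [2.106, 2.331, -0.001]
force: [-1.8, -0.9, -0.2]
width: 0.004
```

Not at the stop yet, so I'll creep on.

Call:
{"fn": "carry_out", "kwargs": {
  "plan": [
    [0.3, 0, -0.1, 0, 0],
    [0.5, 0.05, -0.2, 0, 0],
    [0.7, 0.07, -0.3, 0, 0],
    [0.7, 0.07, -0.3, 0, 0]
  ]
}}

```text
clock: 5.95
position: [0.6699, -0.1708, 0.2819]
ee_rot: [-2.104, -2.325, 0.006]
force: [-25.5, 4.6, 23.8]
width: 0.007
```

Force jumped to 25 N, so that's the end stop. I'll back off and go over the red sausage in the crate.

Call:
{"fn": "carry_out", "kwargs": {
  "plan": [
    [-1, -0.1, 0.2, 0, 0],
    [-2, -0.2, 2, 0, 0],
    [-3, 0, 4.8, 0, 0],
    [-4, 3, 4.8, -0.03, 3],
    [-5, 7, 4.8, -0.06, 7],
    [-6, 11.5, 4.8, -0.093, 7],
    [-7, 16, 4.8, -0.093, 7],
    [-8, 20.5, 4.8, -0.093, 7],
    [-9, 25, 4.8, -0.093, 7],
    [-10, 29.5, 4.8, -0.093, 7],
    [-11, 34, 4.8, -0.093, 7],
    [-12, 38.5, 4.8, -0.093, 7],
    [-12, 43, 4.8, -0.093, 7],
    [-12, 47.5, 4.8, -0.093, 7],
    [-12, 51.1, 4.8, -0.093, 7],
    [-12, 51.1, 0, -0.093, 7],
    [-12, 51.1, -4, -0.093, 7],
    [-12, 51.1, -8, -0.093, 7],
    [-12, 51.1, -8, -0.093, 7]
  ]
}}

```text
clock: 7.85
position: [0.5475, 0.3396, 0.198]
ee_rot: [-2.208, -2.224, 0.016]
force: [-0.8, -0.4, 0.1]
width: 0.763
```

```bash
python3 - <<'E'
from h import *
im,d=snap("top","2"); im2,d2=snap("scene","2")
a=im[100:280,110:430,::-1]; b=im2[100:310,200:530,::-1]
cv2.imwrite("pics/c2.png",np.vstack([cv2.resize(a,(560,300)),cv2.resize(b,(560,300))]))
W=world("top",d)
o=np.array([.5895,-.1795]);e=np.array([[np.cos(.102),np.sin(.102)],[-np.sin(.102),np.cos(.102)]])
c=(W[...,:2]-o)@e.T; z=W[...,2]
# deck scan: strip at y=0, walls, in case x -.15..-.03
g=(d>0)&(c[...,0]>-.16)&(c[...,0]<-.05)
for lo,hi,nm in((.09,.115,"strip"),):
    k=g&(abs(c[...,1])<.03)&(z>lo)&(z<hi); print(nm,k.sum(),np.median(c[k],0) if k.sum() else 0)
k=g&(abs(c[...,1])<.15); print("deck z",np.median(z[k]))
for s in(-1,1):
    k=g&(s*c[...,1]>.13)&(s*c[...,1]<.2)&(z>.125); print("cheek",s,k.sum(),np.percentile(c[k][:,1],[5,50,95]) if k.sum() else 0)
k=(d>0)&(abs(c[...,1])<.15)&(c[...,0]<-.14)&(c[...,0]>-.22)&(z>.1)&(z<.13); print("front wall x",k.sum(),np.percentile(c[k][:,0],[5,50,95]))
hs=cv2.cvtColor(im,cv2.COLOR_RGB2HSV); red=((hs[...,0]<8)|(hs[...,0]>172))&(hs[...,1]>140)&(hs[...,2]>50)&(d>0)
k=red&(abs(c[...,1])<.12)&(abs(c[...,0])<.2)&(z>.19); print("rail case",k.sum(),c[k].mean(0),np.percentile(c[k],[2,98],axis=0),z[k].mean())
# strip by brightness on ray plane z=.105
P=np.array([[x,y] for x in(-.14,-.11,-.08,-.05) for y in np.arange(-.03,.0301,.0015)])
w=np.c_[P@e+o,np.full(len(P),.105)]; uv=proj("top",w).astype(np.float32)
v=cv2.remap(im.mean(2).astype(np.float32),uv[:,0],uv[:,1],cv2.INTER_LINEAR).reshape(4,-1)
ys=np.arange(-.03,.0301,.0015)
for r in v: r=np.clip(r-np.median(r)-8,0,None); print("strip y", (r*ys).sum()/max(r.sum(),1e-6), r.max())
E
```

```text
strip 80 [-0.10523424  0.00071033]
deck z 0.07416623077680451
cheek -1 239 [-0.16970975 -0.16306657 -0.16187681]
cheek 1 159 [0.16295699 0.16548363 0.17086869]
front wall x 311 [-0.1843737  -0.18021004 -0.16971282]
rail case 574 [ 0.09580241 -0.00056302] [[ 0.08568318 -0.07618556]
 [ 0.10711656  0.07491292]] 0.2246585193730798
strip y -0.0003604945855934239 5.8681793
strip y -0.007824205662314353 22.044266
strip y 0.0008544503943845715 11.904617
strip y 4.873589710443491e-07 19.761383
```

View pics/c2.png

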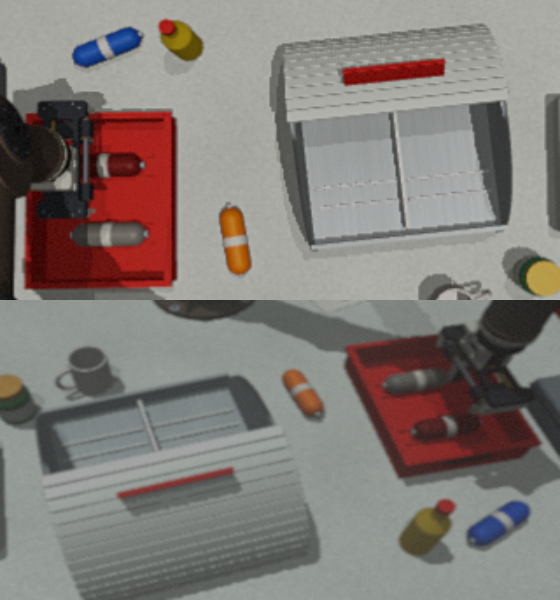

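The cover is fully open (rail at case x +96 mm) and both bays are free, and the pose checks agree within 1–2 mm. The old ones are under the hood. Now grasping the red.

Call:
{"fn": "carry_out", "kwargs": {
  "plan": [
    [0.2, 0.05, -3, 0, 7],
    [0.2, 0.05, -6, 0, 7],
    [0.2, 0.05, -9, 0, 7],
    [0.2, 0.05, -10.5, 0, 7],
    [0.2, 0.05, -11.5, 0, 7],
    [0.2, 0.05, -11.5, 0, 7],
    [0.2, 0.05, -11.5, 0, 3.5],
    [0.2, 0.05, -11.5, 0, 3.5],
    [0.2, 0.05, -11.5, 0, 3.5],
    [0.2, 0.05, -11.5, 0, 3.5],
    [0.2, 0.05, -11.5, 0, 3.5]
  ],
  "squeeze": 25
}}

```text
clock: 9.05
position: [0.5524, 0.3411, 0.089]
ee_rot: [-2.21, -2.224, 0.003]
force: [-2.3, -0.2, 5.3]
width: 0.473
```

```bash
python3 - <<'E'
from h import *
im,d=snap("scene","3"); s=arm.observe(); print(s['position'],s['force'],s['width'],s['ft_torque'],s['ee_rot'])
cv2.imwrite("pics/c3.png",cv2.resize(im[110:230,390:540,::-1],None,fx=5,fy=5))
E
```

```text
[0.5524501  0.34104442 0.08902417] [-2.00437849 -0.90643187  5.23672009] 0.46950963893974534 [-0.14703739  0.58132274  0.00150593] [-2.20981758 -2.22411192  0.00314226]
```

View pics/c3.png

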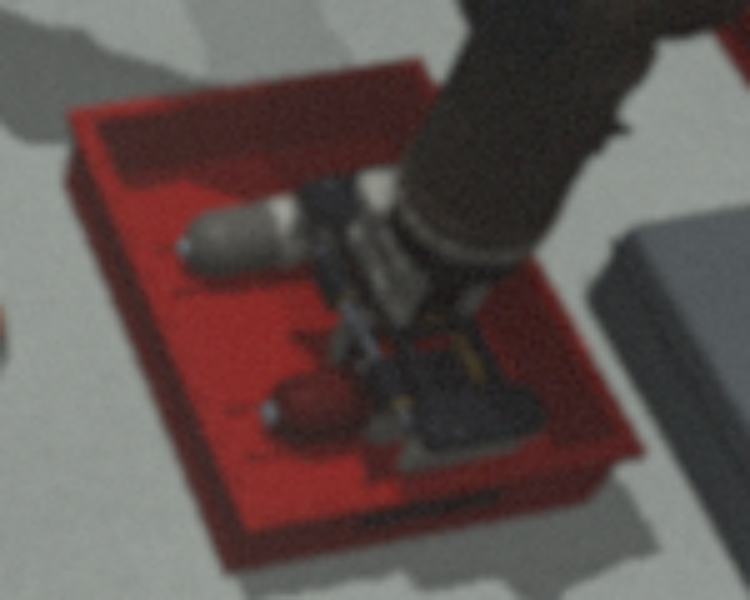

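The red sausage (crop (320,410)) sits between the pads, width 43 mm. I'll lift it and check.

Call:
{"fn": "carry_out", "kwargs": {
  "plan": [
    [0, 0, 1, 0, 3.5],
    [0, 0, 3, 0, 3.5],
    [0, 0, 6, 0, 3.5],
    [0, 0, 10, 0, 3.5],
    [0, 0, 10, 0, 3.5],
    [0, 0, 10, 0, 3.5]
  ],
  "squeeze": 40
}}

```text
clock: 9.7
position: [0.5528, 0.3412, 0.1901]
ee_rot: [-2.21, -2.224, 0.0]
force: [-0.0, 0.1, -2.5]
width: 0.468
```

```bash
python3 - <<'E'
from h import *
im,d=snap("scene","4"); s=arm.observe(); print(s['position'],s['force'],s['width'],s['ft_torque'])
W=world("scene",d); hs=cv2.cvtColor(im,cv2.COLOR_RGB2HSV)
m=((hs[...,0]<8)|(hs[...,0]>170))&(hs[...,1]>90)&(d>0)&(W[...,2]>.085)&(W[...,2]<.18)&(W[...,1]>.2)&(W[...,1]<.45)&(W[...,0]>.45)
P=W[m]; print(m.sum(),P.mean(0) if m.sum() else 0, np.percentile(P,[2,98],axis=0))
cv2.imwrite("pics/c4.png",cv2.resize(im[90:230,390:540,::-1],None,fx=4,fy=4))
E
```

```text
[0.55198774 0.3410205  0.18878745] [-0.01460718  0.31625247 -3.02012784] 0.4693103526997099 [-0.13131312  0.07255653 -0.00408815]
292 [0.57680959 0.29452693 0.14456113] [[0.53778633 0.20201854 0.12139533]
 [0.78318479 0.32944895 0.17043622]]
```

View pics/c4.png

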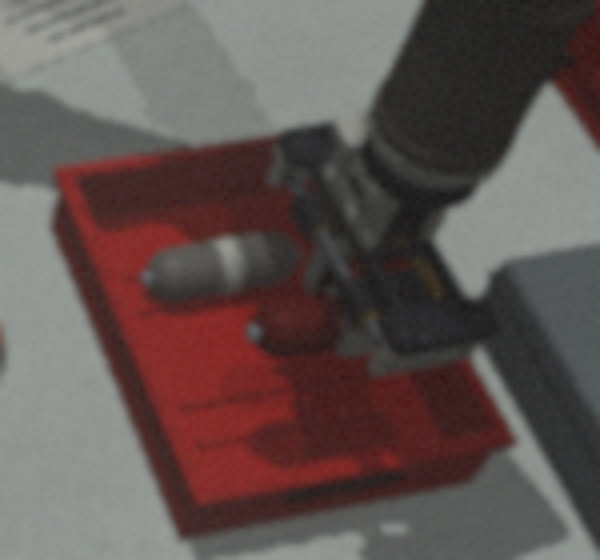

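Red is held and clear of the crate, lifted level. I'll measure how it hangs, from the existing frame.

```bash
python3 - <<'E'
from h import *
from scipy.optimize import least_squares
z=np.load("pics/scene_4.npz"); W=world("scene",z["d"]); S=W[160:182,450:476].reshape(-1,3)
hs=cv2.cvtColor(z["im"],cv2.COLOR_RGB2HSV)
m=(W[...,0]>.52)&(W[...,0]<.59)&(W[...,1]>.26)&(W[...,1]<.325)&(W[...,2]>.10)&(W[...,2]<.2)
P=W[m]; print(m.sum())
for lo in(.26,.27,.28,.29,.30,.31):
    k=(P[:,1]>=lo)&(P[:,1]<lo+.01); 
    if k.sum()>3: print(lo,k.sum(),P[k].mean(0).round(4),np.percentile(P[k][:,2],[5,50,95]).round(4))
Q=P[(P[:,1]<.315)&(P[:,1]>.29)]
f=lambda p: np.hypot(Q[:,0]-p[0],Q[:,2]-p[1]-p[2]*(Q[:,1]-.3))-.022
print(least_squares(f,[.552,.135,0],loss="soft_l1",f_scale=.002).x, P[:,1].min())
E
```

```text
295
0.27 28 [0.5552 0.277  0.1328] [0.1252 0.1336 0.14  ]
0.28 67 [0.5583 0.2849 0.1386] [0.1247 0.1403 0.1476]
0.29 62 [0.5602 0.2951 0.1427] [0.1221 0.1453 0.1515]
0.3 60 [0.5596 0.3055 0.1502] [0.1297 0.1481 0.1976]
0.31 48 [0.5607 0.3153 0.1439] [0.1257 0.146  0.1522]
[0.55183618 0.12871805 0.12674324] 0.2719861249525964
```

Call:
{"fn": "carry_out", "kwargs": {
  "plan": [
    [0, 0, 4, 0, 3.5],
    [0, 0, 8, 0, 3.5],
    [0, 0, 12, 0, 3.5],
    [-0.5, -3, 13, 0, 3.5],
    [-0.8, -7, 13, 0.02, 3.5],
    [-1.1, -11, 13, 0.04, 3.5],
    [-1.5, -15, 13, 0.06, 3.5],
    [-2, -19, 13, 0.096, 3.5],
    [-2.4, -23, 13, 0.096, 3.5],
    [-2.8, -27, 13, 0.096, 3.5],
    [-3.2, -31, 13, 0.096, 3.5],
    [-3.6, -35, 13, 0.096, 3.5],
    [-4, -39, 13, 0.096, 3.5],
    [-4.3, -43, 13, 0.096, 3.5],
    [-4.6, -47, 13, 0.096, 3.5],
    [-4.95, -51, 13, 0.096, 3.5],
    [-4.95, -55, 13, 0.096, 3.5],
    [-4.95, -59, 13, 0.096, 3.5],
    [-4.95, -61.1, 13, 0.096, 3.5],
    [-4.95, -61.1, 13, 0.096, 3.5]
  ]
}}

```text
clock: 11.75
position: [0.5008, -0.2735, 0.3176]
ee_rot: [-2.106, -2.321, 0.009]
force: [-0.0, 0.5, -1.3]
width: 0.471
```

Call:
{"fn": "carry_out", "kwargs": {
  "plan": [
    [0.2, 0.3, -1, 0, 3.5],
    [0.2, 0.3, -5, 0, 3.5],
    [0.2, 0.3, -9, 0, 3.5],
    [0.2, 0.3, -12, 0, 3.5],
    [0.2, 0.3, -14, 0, 3.5],
    [0.2, 0.3, -14.7, 0, 3.5],
    [0.2, 0.3, -14.7, 0, 3.5],
    [0.2, 0.3, -14.7, 0, 3.5]
  ]
}}

```text
clock: 12.55
position: [0.5032, -0.2701, 0.1711]
ee_rot: [-2.105, -2.322, 0.009]
force: [-0.7, 0.9, -1.4]
width: 0.469
```

```bash
cat > st.py <<'E'
from h import *
s=arm.observe(); p=s['position']; o=np.array([.5895,-.1795]); c,q=np.cos(.102),np.sin(.102)
d=p[:2]-o; print("case xy",(c*d[0]+q*d[1]).round(4),(-q*d[0]+c*d[1]).round(4),"z",p[2].round(4),"F",s['force'].round(1),"w",s['width'],s['clock'])
R=cv2.Rodrigues(s['ee_rot'])[0]; print("jaw angle deg",np.degrees(np.arctan2(R[1,1],R[0,1])))
E
python3 st.py
```

```text
case xy -0.0951 -0.0814 z 0.1711 F [-0.7  0.9 -1.4] w 0.4690807149412715 12.55
jaw angle deg 5.604168613410565
```

On target; lowering gently to about z 0.157.

Call:
{"fn": "carry_out", "kwargs": {
  "plan": [
    [0, 0, -0.4, 0, 3.5],
    [0, 0, -0.8, 0, 3.5],
    [0, 0, -1.1, 0, 3.5],
    [0, 0, -1.3, 0, 3.5],
    [0, 0, -1.3, 0, 3.5]
  ]
}}

```text
clock: 13.05
position: [0.5032, -0.2702, 0.1581]
ee_rot: [-2.106, -2.322, 0.008]
force: [0.9, -0.7, -2.8]
width: 0.469
```

Call:
{"fn": "carry_out", "kwargs": {
  "plan": [
    [0, 0, -0.2, 0, 3.5],
    [0, 0, -0.3, 0, 3.5],
    [0, 0, -0.4, 0, 3.5],
    [0, 0, -0.4, 0, 3.5]
  ]
}}

```text
clock: 13.45
position: [0.5032, -0.2704, 0.1577]
ee_rot: [-2.106, -2.322, 0.003]
force: [-12.3, 10.7, 47.8]
width: 0.47
```

The sausage is resting on the deck. I'll ease off, release, rise, and go back to over the grey.

Call:
{"fn": "carry_out", "kwargs": {
  "plan": [
    [0, 0, 0.05, 0, 3.5],
    [0, 0, 0.05, 0, 5],
    [0, 0, 0.05, 0, 6.5],
    [0, 0, 0.05, 0, 7],
    [0, 0, 0.05, 0, 7],
    [0, 0, 0.05, 0, 7],
    [0, 0, 2, 0, 7],
    [0, 0, 5, 0, 7],
    [0, 0, 9, 0, 7],
    [0, 0, 13, 0, 7],
    [0, 0, 16, 0, 7],
    [0, 0, 16, 0, 7]
  ]
}}

```text
clock: 14.65
position: [0.5044, -0.2718, 0.3217]
ee_rot: [-2.111, -2.326, -0.0]
force: [0.2, 0.5, 0.0]
width: 0.761
```

```bash
python3 st.py
```

```text
case xy -0.094 -0.0832 z 0.3217 F [0.2 0.5 0. ] w 0.7613091229962533 14.65
jaw angle deg 5.5556460278417
```

Call:
{"fn": "carry_out", "kwargs": {
  "plan": [
    [0, 4, 0, 0, 7],
    [-0.5, 8, 0, -0.03, 7],
    [-1, 12, 0, -0.06, 7],
    [-1.5, 16, 0, -0.09, 7],
    [-2, 20, 0, -0.09, 7],
    [-3, 24, 0, -0.09, 7],
    [-4, 28, 0, -0.09, 7],
    [-5, 32, 0, -0.09, 7],
    [-6, 36, 0, -0.09, 7],
    [-7, 40, 0, -0.09, 7],
    [-7.5, 44, 0, -0.09, 7],
    [-8, 48, 0, -0.09, 7],
    [-8.3, 52, 0, -0.09, 7],
    [-8.3, 56, 0, -0.09, 7],
    [-8.3, 60.6, 0, -0.09, 7],
    [-8.3, 60.6, -4, -0.09, 7],
    [-8.3, 60.6, -8, -0.09, 7],
    [-8.3, 60.6, -12, -0.09, 7],
    [-8.3, 60.6, -12, -0.09, 7],
    [-8.3, 60.6, -12, -0.09, 7]
  ]
}}

```text
clock: 16.65
position: [0.4214, 0.3338, 0.2018]
ee_rot: [-2.214, -2.229, 0.002]
force: [0.3, -0.1, 0.2]
width: 0.76
```

```bash
python3 st.py; python3 - <<'E'
from h import *
im,d=snap("top","5"); im2,d2=snap("scene","5")
W=world("top",d); o=np.array([.5895,-.1795]);e=np.array([[np.cos(.102),np.sin(.102)],[-np.sin(.102),np.cos(.102)]])
c=(W[...,:2]-o)@e.T; z=W[...,2]
m=(d>0)&(z>.1)&(z<.14)&(c[...,0]>-.15)&(c[...,0]<-.03)&(c[...,1]<-.012)&(c[...,1]>-.15)
w=ray("top",np.argwhere(m)[:,::-1],.1)[:,:2]; r=cv2.minAreaRect((((w-o)@e.T)*1000).astype(np.float32)); print("red placed",m.sum(),r,np.percentile(z[m],[50,95]))
a=im[100:280,230:430,::-1]; b=im2[100:310,200:530,::-1]
cv2.imwrite("pics/c5.png",np.vstack([cv2.resize(a,(420,300)),cv2.resize(b,(420,300))]))
# grey recheck
W2=world("scene",d2); m=(W2[...,0]>.39)&(W2[...,0]<.45)&(W2[...,1]>.24)&(W2[...,1]<.42)&(W2[...,2]>.035)&(W2[...,2]<.06)&(d2>0)
P=W2[m]; print("grey",m.sum(),P.mean(0),np.percentile(P,[2,98],axis=0))
E
```

```text
case xy -0.115 0.5278 z 0.2018 F [ 0.3 -0.1  0.2] w 0.7598039885288184 16.65
jaw angle deg 0.3666950712834518
red placed 574 ((-95.06281280517578, -80.94871520996094), (133.29454040527344, 43.41069412231445), 88.5604476928711) [0.1140274  0.12032313]
grey 377 [0.42545001 0.33018618 0.04498906] [[0.40529227 0.27444381 0.03543789]
 [0.44065383 0.39033811 0.05207481]]
```

View pics/c5.png

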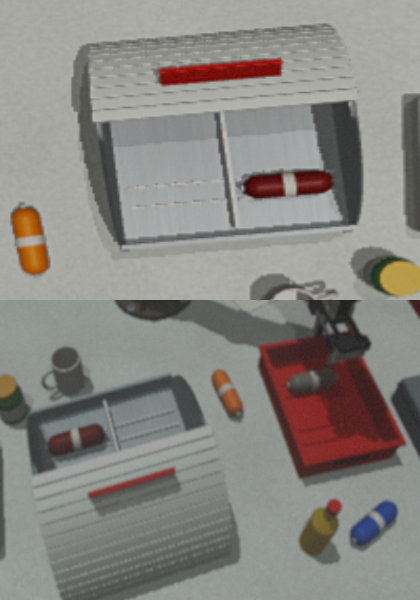

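The red lies in its cradle at case (-95,-81), next to the strip on the right, and the cover is still open. Now grasping the grey.

Call:
{"fn": "carry_out", "kwargs": {
  "plan": [
    [0.05, -0.1, -3, 0, 7],
    [0.05, -0.1, -6, 0, 7],
    [0.05, -0.1, -9, 0, 7],
    [0.05, -0.1, -10.5, 0, 7],
    [0.05, -0.1, -11.4, 0, 7],
    [0.05, -0.1, -11.4, 0, 7],
    [0.05, -0.1, -11.4, 0, 7]
  ]
}}

```text
clock: 17.45
position: [0.4237, 0.3343, 0.0909]
ee_rot: [-2.214, -2.228, -0.008]
force: [-0.1, 0.4, 0.7]
width: 0.764
```

Call:
{"fn": "carry_out", "kwargs": {
  "plan": [
    [-0.1, -0.1, -0.3, 0, 7],
    [-0.1, -0.1, -0.3, 0, 3.5],
    [-0.1, -0.1, -0.3, 0, 3.5],
    [-0.1, -0.1, -0.3, 0, 3.5],
    [-0.1, -0.1, -0.3, 0, 3.5],
    [-0.1, -0.1, -0.3, 0, 3.5],
    [-0.1, -0.1, 1.5, 0, 3.5],
    [-0.1, -0.1, 4, 0, 3.5],
    [-0.1, -0.1, 8, 0, 3.5],
    [-0.1, -0.1, 12, 0, 3.5],
    [-0.1, -0.1, 12, 0, 3.5]
  ],
  "squeeze": 40
}}

```text
clock: 18.55
position: [0.425, 0.3345, 0.2155]
ee_rot: [-2.214, -2.228, -0.02]
force: [1.2, -0.0, -1.9]
width: 0.471
```

```bash
python3 st.py; python3 - <<'E'
from h import *
from scipy.optimize import least_squares
im,d=snap("scene","6"); W=world("scene",d); p=arm.observe()['position']; print(p)
m=(d>0)&(abs(W[...,0]-p[0])<.03)&(W[...,1]>.25)&(W[...,1]<.318)&(W[...,2]>.11)&(W[...,2]<.19)
P=W[m]; Q=P[(P[:,1]>.285)&(P[:,1]<.306)]
f=lambda p: np.hypot(Q[:,0]-p[0],Q[:,2]-p[1])-.022
print(m.sum(),len(Q),"end y",np.percentile(P[:,1],1),least_squares(f,[p[0],.15],loss="soft_l1",f_scale=.002).x)
E
```

```text
case xy -0.1114 0.528 z 0.2155 F [ 1.2 -0.  -1.9] w 0.470620262435715 18.55
jaw angle deg 0.3449214277967885
[0.42374376 0.33405248 0.21304189]
231 109 end y 0.2703094396822208 [0.4244276  0.15402666]
```

Grey is held. Now to the left bay.

Call:
{"fn": "carry_out", "kwargs": {
  "plan": [
    [0, 0, 4, 0, 3.5],
    [0, 0, 8, 0, 3.5],
    [0.3, -1, 10.7, 0, 3.5],
    [0.6, -4, 10.7, 0.02, 3.5],
    [1, -8, 10.7, 0.04, 3.5],
    [1.5, -12, 10.7, 0.06, 3.5],
    [2.2, -16, 10.7, 0.096, 3.5],
    [3, -20, 10.7, 0.096, 3.5],
    [3.8, -24, 10.7, 0.096, 3.5],
    [4.4, -28, 10.7, 0.096, 3.5],
    [5, -32, 10.7, 0.096, 3.5],
    [5.6, -36, 10.7, 0.096, 3.5],
    [6.3, -40, 10.7, 0.096, 3.5],
    [6.3, -44.3, 10.7, 0.096, 3.5],
    [6.3, -44.3, 10.7, 0.096, 3.5],
    [6.3, -44.3, 10.7, 0.096, 3.5]
  ]
}}

```text
clock: 20.2
position: [0.486, -0.1097, 0.3188]
ee_rot: [-2.106, -2.327, -0.013]
force: [0.5, 1.0, -1.5]
width: 0.469
```

```bash
python3 st.py
```

```text
case xy -0.0958 0.0799 z 0.3188 F [ 0.5  1.  -1.5] w 0.4690364899001098 20.2
jaw angle deg 5.708784628612642
```

Call:
{"fn": "carry_out", "kwargs": {
  "plan": [
    [0.1, 0.1, -1, 0, 3.5],
    [0.1, 0.1, -5, 0, 3.5],
    [0.1, 0.1, -9, 0, 3.5],
    [0.1, 0.1, -12, 0, 3.5],
    [0.1, 0.1, -14, 0, 3.5],
    [0.1, 0.1, -15, 0, 3.5],
    [0.1, 0.1, -15.5, 0, 3.5],
    [0.1, 0.1, -15.7, 0, 3.5],
    [0.1, 0.1, -15.7, 0, 3.5]
  ]
}}

```text
clock: 21.1
position: [0.4874, -0.1085, 0.1623]
ee_rot: [-2.106, -2.328, -0.014]
force: [-0.2, -0.4, -1.4]
width: 0.469
```

```bash
python3 st.py
```

```text
case xy -0.0943 0.081 z 0.1623 F [-0.2 -0.4 -1.4] w 0.4693536122290218 21.1
jaw angle deg 5.7361538173566755
```

Call:
{"fn": "carry_out", "kwargs": {
  "plan": [
    [-0.05, 0, -0.2, 0, 3.5],
    [-0.05, 0, -0.4, 0, 3.5],
    [-0.05, 0, -0.4, 0, 3.5]
  ]
}}

```text
clock: 21.4
position: [0.487, -0.1085, 0.1584]
ee_rot: [-2.106, -2.329, -0.015]
force: [-0.5, 0.3, -0.9]
width: 0.469
```

Call:
{"fn": "carry_out", "kwargs": {
  "plan": [
    [0, 0, -0.15, 0, 3.5],
    [0, 0, -0.15, 0, 3.5]
  ]
}}

```text
clock: 21.6
position: [0.4872, -0.1085, 0.157]
ee_rot: [-2.106, -2.329, -0.015]
force: [0.3, 0.8, -0.2]
width: 0.47
```

Call:
{"fn": "carry_out", "kwargs": {
  "plan": [
    [0, 0, -0.1, 0, 3.5],
    [0, 0, -0.1, 0, 3.5]
  ]
}}

```text
clock: 21.8
position: [0.4872, -0.1086, 0.1569]
ee_rot: [-2.106, -2.328, -0.017]
force: [-5.1, 1.4, 15.9]
width: 0.469
```

Call:
{"fn": "carry_out", "kwargs": {
  "plan": [
    [0, 0, 0.05, 0, 3.5],
    [0, 0, 0.05, 0, 5],
    [0, 0, 0.05, 0, 7],
    [0, 0, 0.05, 0, 7],
    [0, 0, 0.05, 0, 7],
    [0, 0, 0.05, 0, 7],
    [0, 0, 2, 0, 7],
    [0, 0, 5, 0, 7],
    [0, 0, 9, 0, 7],
    [0, 0, 13, 0, 7],
    [0, 0, 17, 0, 7],
    [0, 0, 18.8, 0, 7],
    [0, 0, 18.8, 0, 7]
  ]
}}

```text
clock: 23.1
position: [0.4883, -0.109, 0.3474]
ee_rot: [2.107, 2.329, 0.022]
force: [-0.3, -0.1, -0.4]
width: 0.765
```

Call:
{"fn": "carry_out", "kwargs": {
  "plan": [
    [0, 0, 0, -0.14, 0],
    [0, 0, 0, -0.28, 0],
    [0, 0, 0, -0.42, 0],
    [0, 0, 0, -0.56, 0],
    [3, -0.7, 0, -0.7, 0],
    [6, -1.3, 0, -0.84, 0],
    [9, -2, 0, -0.98, 0],
    [12, -2.7, 0, -1.12, 0],
    [15, -3.3, 0, -1.26, 0],
    [18, -4, 0, -1.4, 0],
    [21, -4.6, 0, -1.54, 0],
    [24, -5.3, 0, -1.569, 0],
    [25.2, -5.6, 0, -1.569, 0],
    [25.2, -5.6, 0, -1.569, 0],
    [25.2, -5.6, 0, -1.569, 0],
    [25.2, -5.6, 0, -1.569, 0]
  ]
}}

```text
clock: 24.7
position: [0.7395, -0.165, 0.3472]
ee_rot: [3.127, 0.159, 0.014]
force: [0.7, 0.3, -0.2]
width: 0.007
```

```bash
python3 st.py;  python3 - <<'E'
from h import *
im,d=snap("top","7"); im2,d2=snap("scene","7")
W=world("top",d); o=np.array([.5895,-.1795]);e=np.array([[np.cos(.102),np.sin(.102)],[-np.sin(.102),np.cos(.102)]])
c=(W[...,:2]-o)@e.T; z=W[...,2]
for s,n in((-1,"red"),(1,"grey")):
    y=c[...,1]*s
    m=(d>0)&(z>.1)&(z<.14)&(c[...,0]>-.15)&(c[...,0]<-.03)&(y>.012)&(y<.15)
    if m.sum()<50: print(n,m.sum());continue
    w=ray("top",np.argwhere(m)[:,::-1],.1)[:,:2]; print(n,m.sum(),cv2.minAreaRect((((w-o)@e.T)*1000).astype(np.float32)),np.percentile(z[m],[50,95]))
a=im[100:280,200:430,::-1]; b=im2[100:310,200:530,::-1]
cv2.imwrite("pics/c7.png",np.vstack([cv2.resize(a,(480,300)),cv2.resize(b,(480,300))]))
E
```

```text
case xy 0.1507 -0.0009 z 0.3472 F [ 0.7  0.3 -0.2] w 0.0068582545044135815 24.7
jaw angle deg -84.19181429940033
red 566 ((-95.06004333496094, -80.978271484375), (133.4469451904297, 43.01681900024414), 89.70619201660156) [0.11332162 0.1202849 ]
grey 576 ((-93.86289978027344, 83.3316650390625), (130.32138061523438, 43.65445327758789), 89.69877624511719) [0.11353361 0.12030014]
```

View pics/c7.png

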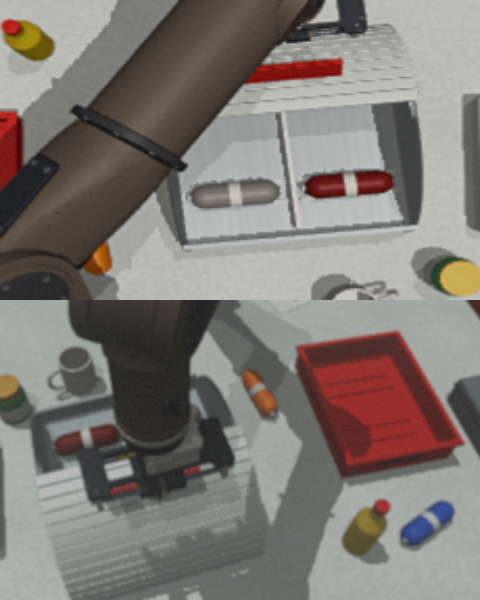

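Both are lying in their cradles: grey at case (-94,+83), red at (-95,-81). The gripper is behind the rail. Lower it and push the cover shut.

Call:
{"fn": "carry_out", "kwargs": {
  "plan": [
    [0, 0, -3, 0, 0],
    [0, 0, -5.8, 0, 0],
    [0, 0, -5.8, 0, 0],
    [-1.6, -0.2, -5.8, 0, 0],
    [-3.2, -0.3, -5.8, 0, 0],
    [-4.3, -0.4, -5.3, 0, 0],
    [-5.5, -0.6, -4.9, 0, 0],
    [-6.8, -0.7, -4.5, 0, 0],
    [-8.1, -0.8, -4.1, 0, 0],
    [-9.4, -1, -3.8, 0, 0],
    [-10.8, -1.1, -3.6, 0, 0],
    [-12.2, -1.2, -3.4, 0, 0],
    [-13.5, -1.4, -3.3, 0, 0],
    [-14.9, -1.5, -3.4, 0, 0],
    [-16.2, -1.7, -3.5, 0, 0],
    [-17.5, -1.8, -3.6, 0, 0],
    [-17.5, -1.8, -3.6, 0, 0]
  ]
}}

```text
clock: 26.5
position: [0.5637, -0.183, 0.3131]
ee_rot: [3.129, 0.158, 0.017]
force: [0.4, -0.4, 0.5]
width: 0.005
```

```bash
python3 st.py
```

```text
case xy -0.026 -0.0008 z 0.3131 F [ 0.4 -0.4  0.5] w 0.005200552299503166 26.5
jaw angle deg -84.2276594738852
```

```bash
cat > rail.py <<'E'
from h import *
o=np.array([.5895,-.1795]);e=np.array([[np.cos(.102),np.sin(.102)],[-np.sin(.102),np.cos(.102)]])
for n in("top","scene"):
    im,d=snap(n,"r"); W=world(n,d); c=(W[...,:2]-o)@e.T
    hs=cv2.cvtColor(im,cv2.COLOR_RGB2HSV); k=((hs[...,0]<8)|(hs[...,0]>172))&(hs[...,1]>130)&(hs[...,2]>40)&(d>0)&(abs(c[...,1])<.1)&(abs(c[...,0])<.22)&(W[...,2]>.15)
    if k.sum()>10:
        x,z=np.median(c[k][:,0]),np.median(W[k][:,2]); print(n,k.sum(),x,z,"angle",np.degrees(np.arctan2(z-.02,-x)),"y",np.percentile(c[k][:,1],[2,98]))
E
python3 rail.py
```

```text
scene 96 -0.04194656078990758 0.25552125666547865 angle 79.90145359853686 y [-0.07827487  0.07438766]
```

Call:
{"fn": "carry_out", "kwargs": {
  "plan": [
    [-1.3, -0.1, -0.3, 0, 0],
    [-2.6, -0.3, -0.7, 0, 0],
    [-3.8, -0.4, -1.1, 0, 0],
    [-5, -0.5, -1.6, 0, 0],
    [-6.2, -0.6, -2.1, 0, 0],
    [-7.3, -0.75, -2.7, 0, 0],
    [-8.2, -0.8, -3.2, 0, 0],
    [-9, -0.9, -3.7, 0, 0],
    [-9.8, -1, -4.3, 0, 0],
    [-10.6, -1.1, -4.9, 0, 0],
    [-11.2, -1.15, -5.4, 0, 0],
    [-11.8, -1.2, -5.9, 0, 0],
    [-11.8, -1.2, -5.9, 0, 0]
  ]
}}

```text
clock: 27.9
position: [0.4456, -0.1947, 0.2529]
ee_rot: [3.128, 0.158, 0.014]
force: [0.3, 0.0, 1.2]
width: 0.005
```

```bash
python3 st.py; python3 rail.py
```

```text
case xy -0.1446 -0.0004 z 0.2529 F [0.3 0.  1.2] w 0.005299079188212949 27.9
jaw angle deg -84.21398706664891
scene 149 -0.1570084434606619 0.18806504889834266 angle 46.94802936182057 y [-0.07624145  0.07444102]
```

Close to shut (47° against 44°). Creeping to the stop.

Call:
{"fn": "carry_out", "kwargs": {
  "plan": [
    [-0.3, 0, -0.3, 0, 0],
    [-0.5, -0.05, -0.5, 0, 0],
    [-0.7, -0.07, -0.6, 0, 0],
    [-0.7, -0.07, -0.6, 0, 0]
  ]
}}

```text
clock: 28.4
position: [0.4395, -0.1952, 0.2474]
ee_rot: [3.128, 0.159, 0.015]
force: [2.9, 0.2, -0.2]
width: 0.004
```

Call:
{"fn": "carry_out", "kwargs": {
  "plan": [
    [-0.15, 0, -0.15, 0, 0],
    [-0.3, 0, -0.3, 0, 0],
    [-0.3, 0, -0.3, 0, 0]
  ]
}}

```text
clock: 28.7
position: [0.4389, -0.1954, 0.246]
ee_rot: [3.128, 0.161, 0.023]
force: [4.4, 4.4, 18.5]
width: 0.002
```

Call:
{"fn": "carry_out", "kwargs": {
  "plan": [
    [-0.1, 0, -0.05, 0, 0],
    [-0.2, 0, -0.1, 0, 0],
    [-0.2, 0, -0.1, 0, 0]
  ]
}}

```text
clock: 29.0
position: [0.4389, -0.1956, 0.2462]
ee_rot: [3.127, 0.162, 0.03]
force: [5.9, 2.7, 10.2]
width: 0.0
```

```bash
python3 st.py; python3 rail.py
```

```text
case xy -0.1514 -0.0007 z 0.2462 F [ 5.9  2.7 10.2] w 0.00016899384474991448 29.0
jaw angle deg -84.06734909188322
scene 119 -0.1609013988786959 0.1805768093310172 angle 44.94214971851485 y [-0.07622086  0.07299073]
```

Firm at the stop. Retreat upward and away, then check.

Call:
{"fn": "carry_out", "kwargs": {
  "plan": [
    [0.6, 0.1, 1, 0, 0],
    [0.8, 0.1, 4, 0, 0],
    [0.8, 0.1, 8, 0, 0],
    [0.8, 0.1, 12, 0, 0],
    [0.8, 4, 12, 0, 0],
    [0.8, 8, 12, 0, 0],
    [0.8, 12, 12, 0, 0],
    [0.8, 16, 12, 0, 0],
    [0.8, 20, 12, 0, 0],
    [0.8, 24, 12, 0, 0],
    [0.8, 28, 12, 0, 0],
    [0.8, 32, 12, 0, 0],
    [0.8, 36, 12, 0, 0],
    [0.8, 40, 12, 0, 0],
    [0.8, 44, 12, 0, 0],
    [0.8, 44, 12, 0, 0],
    [0.8, 44, 12, 0, 0],
    [0.8, 44, 12, 0, 0]
  ]
}}

```text
clock: 30.9
position: [0.447, 0.243, 0.3663]
ee_rot: [3.126, 0.159, 0.029]
force: [0.1, 0.4, -0.6]
width: 0.003
```

```bash
python3 st.py; python3 rail.py; python3 - <<'E'
import cv2,numpy as np
a=cv2.imread("pics/top_r.png"); b=cv2.imread("pics/scene_r.png")[100:320,80:540]
cv2.imwrite("pics/c8.png",np.vstack([cv2.resize(a[60:310],(700,290)),cv2.resize(b,(620,300),interpolation=cv2.INTER_CUBIC)[:,:].copy() if 0 else cv2.resize(b,(700,300))]))
z0=cv2.imread("pics/top_0.png")
E
```

```text
case xy -0.0987 0.4348 z 0.3663 F [ 0.1  0.4 -0.6] w 0.002971892949698651 30.9
jaw angle deg -84.17099185841558
top 615 -0.15964504405562543 0.1796834638856323 angle 45.00689350948518 y [-0.07416665  0.07700818]
scene 618 -0.1570502769743639 0.17783496051712233 angle 45.14277888207215 y [-0.074181    0.07326507]
```

View pics/c8.png

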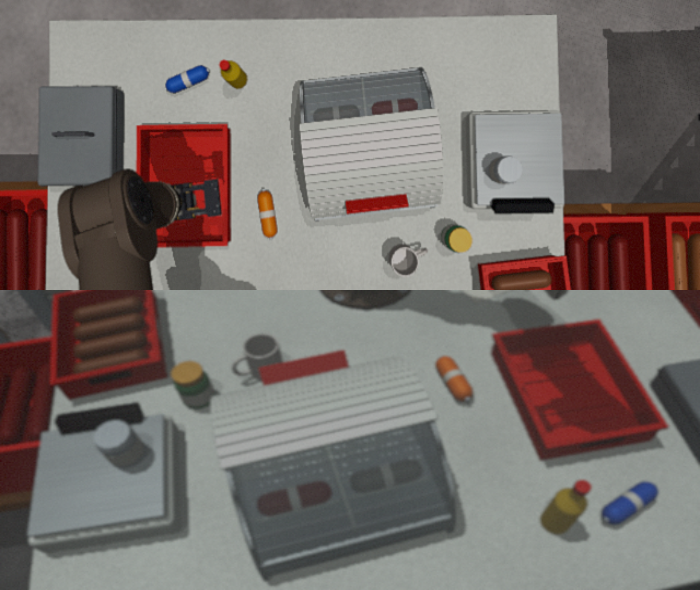

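The cover is shut with no gap at the front wall. Both old sausages are under the hood as before, the bystanders are in place and the crate is empty. Handing in.

```bash
python3 -c "
from cell import arm
print(arm.sign_off())"
```

```text
the job is handed in; nothing more can be done
None
```

The job is done and handed in at about 31 s of the 72 s allowed. I opened the cover, laid each new sausage beside its own kind, shut the cover again, and left the arm clear of everything.

- **Opening:** the cover started slightly open, about 9° past shut. I pushed it to the end stop, where the force rose to about 25 N and the rail stood at case x +96 mm.
- **Sausages:** both lie flat in the front cradles, measured just before closing. The dark red is in the right compartment at case (-95, -81) mm and the grey in the left at (-94, +83) mm; the target was -95, ±81.
- **Closing:** the cover was pushed until it stopped moving. The rail reads 45.0–45.1° against a nominal 44°, which fits the cameras seeing the rail's near face. The final picture shows no gap at the front wall.
- **Other things:** in the last pictures the old sausages and the things around the case looked to be where they started. I judged this by eye and did not measure them.
- **Did not go to plan:**
  - The hand stopped about 6 mm above the commanded height when gripping the red. I allowed for this when setting it down.
  - The force peaked at about 48 N while pressing the red onto the deck. It acted through the gripped sausage and stayed under the 120 N wrist limit.

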